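# Load a plate carrier into the plate reader and lock it

### The arm

A 7-joint arm with a two-finger parallel gripper is mounted at the origin on a cart in front of the work surface, level with it; the furniture and walls round the work are solid. World frame = base frame: x ahead of the robot, y to its left, z up, the work surface at z = 0. Lengths are in m, angles in rad, forces in N, time in s.
With the tool pointing down it reaches from about 0.375 to 0.925 m from the base axis. Payload 3.1 kg.
Tool frame: the origin (TCP) lies between the finger pads; the fingertips stand 19 mm ahead of it and the grasp point (between the pads) is the TCP; z points along the fingers, y is the line along which they close (so a half turn about z gives the same grasp; the last joint's range is limited). The gripper opens to 85 mm and grips with 20 to 120 N. Pads are 22 mm wide; open, the fingers measure 114 mm over their backs; the gripper's body (76 mm by 85 mm) begins 54 mm behind the grasp point. The pads swing forward as they close: fully open they stand 13 mm farther back than shut.
Start: joints at [-1.439, 0.383, 0.044, 1.598, -0.018, 1.161, -0.05], TCP at [0.148, 0.633, 0.25] pointing down, gripper open.
Joint ranges: [-2.61, 2.61], [-0.41, 2.15], [-1.48, 1.57], [0, 2.5], [-1.57, 4.71], [0.05, 1.97], [-2.85, 2.85]. Speed limits (rad/s): [2.79, 2.79, 3.14, 3.14, 3.14, 3.14, 3.14].

### API

Orientations are given as a unit quaternion [x, y, z, w].
In Python, from bench import move_ptp, movel, move_j, move_gripper, pause, inverse_kinematics, read_camera, camera_params, MotionError, sign_off, look_for, tip_of, read_time_s, read_qpos, read_joint_vel, read_effort, read_eef_pos, read_tcp_rot, read_ft_force, read_ft_torque, read_finger_gap, read_grasp_force gives the robot as it stands. Calls block until the motion is done:
- move_ptp(position, orientation): joint-space move of the TCP to a pose.
- movel(position, orientation=None, speed=0.15): straight line of the TCP; orientation=None keeps the orientation; speed is the mean speed in m/s.
- move_j(angles): joint-space move.
- move_gripper(opening, effort=None): finger opening in m; effort is the grip in N (None keeps the last); returns when the fingers have stopped.
- pause(seconds).
- inverse_kinematics(position, orientation): joint angles nearest the present ones, or None.
- read_camera(name): name is "side" or "top"; returns the picture (480x640x3 uint8, red, green, blue); there is no depth.
- camera_params(name): a dict with "K" (3x3 intrinsics, pixels), "camera_from_world" (4x4, takes a point from world to camera coordinates). Camera axes: x right, y down, z forward; pixel columns grow to the right and rows downward; lengths in m; the calibration is good to about 2 mm. A picture is of the moment at which its call begins. camera_params takes no time and is no camera call.
A pose or a line that the arm cannot do raises MotionError and nothing moves.
- sign_off(): hands the job in; it is judged then, once.
Trained networks look in the newest picture that a camera, given by its name, has taken for a name from the list of things; names that differ only in an ending like _2 or _b are one class to them, and where a whole thing is asked for, a point or a joint stands for the part that bears it (a point fixed in the world has none). Each returns a list of dicts, best first, with "confidence" (0 to 1); they miss things now and then, are a little off and sometimes report something else, mostly with a low value. They report only what shows in the picture. A call takes as long as a camera call. They do not tell look-alikes from the thing itself.
- look_for(camera, name): "at" ([column, row] in pixels, amid what is visible of it).
- tip_of(camera, name): "at" ([column, row] in pixels: a listed point, or the origin of a listed thing).
Readings, each from a call of its own:
- read_time_s(): time.
- read_qpos(): joint angles.
- read_joint_vel(): joint speeds.
- read_effort(): joint torques, N m.
- read_eef_pos(): TCP position.
- read_tcp_rot(): TCP orientation.
- read_ft_force(): force on the tool from outside, world axes, zero at the start.
- read_ft_torque(): the same for the moment, N m.
- read_finger_gap(): finger opening in m.
- read_grasp_force(): force on a finger pad.
Only numpy, scipy, OpenCV 4.12 (cv2) and the standard library are available. Lean on these libraries where they do the work, as an engineer would, in place of code of your own. Each camera call takes 0.05 s, during which the arm holds its last target. There are 200 camera calls.

### The job

Load the well plate in its metal carrier into the plate reader: square the carrier against the black plastic fence on the right of the loading tray, then push it flat along the tray, the plate going through the sprung black flap, until it is fully home against the rear stops and the flap has fallen shut behind the plate, over the carrier's thin tongue. Then turn the black bar knob on the roof counter-clockwise as far as it goes, so that its brass eccentric bears firmly on the carrier's side. Do not tip the carrier or disturb the things standing around.

Things in the scene. Friction and masses are not known exactly. Their poses are not given: they have to be found in the camera images.
- reader: White benchtop plate reader with open loading tray, fixed to the bench. Origin: bench level, below the middle of the flap's outer face. x = loading direction (tray to chamber), y = left, z = up. Tray floor z = 8 mm, x = -176 to 0, y = -85 to +112, left side open. Chamber x = 0 to 156, y = -85 to +112, roof top z = 60; a clear roof window shows the plate inside
- fence_front (a point): Front end of the black plastic fence's inner face (reader x = -175, y = -69 mm), at tray floor height. The fence stands 12 mm above the floor and runs straight along reader x from here to the rear stops. Fence, guides and tray floor are of slippery plastic: the carrier slides on them with friction about 0.2
- rear_stops (a point): Point midway between the two rubber rear stops, on their front faces (reader x = 113.5 mm, y = 0, z = 18); the carrier's front edge rests there when home
- flap_mid (a point): Middle of the doorway, 28 mm above the bench, at reader x = 0. The doorway is clear from y = -69 to +69 and z = 8 to 40 mm; a short lead-in on its left starts at x = -15, y = 82
- flap (a joint): Black sprung flap in the doorway, 134 mm wide, hinged along its top at z = 41 mm, lower edge z = 14.5 (6.5 above the tray floor). 0 = shut; swings inward only, to 1.4 rad; a spring (under 2 N at the lower edge) shuts it. The carrier's front edge opens it; it rides on the plate at about 1.1 rad and falls shut once the plate's rear edge is about 25 mm inside; the tongue passes below it
- cam_knob (a joint): Black bar knob on the roof, rad. 0 = open (red line at the black dot), grows counter-clockwise seen from above, end stop at 1.40 (red dot). At 0 the bar points 160 degrees counter-clockwise of reader x. With the carrier home at the fence the lobe begins to bear at about 1.15; then the sprung shaft yields (8 N per mm), up to some 8 N at the end stop. Stiff (0.14 N m); stays where left
- knob_axis (a point): On the knob's axis, at the middle height of its bar, 78 mm above the bench; at reader x = 62, y = 82 mm. The bar is 42 mm long, 13 mm wide, from 66 to 88 mm above the bench
- lobe (a point): Centre of the brass eccentric disc on the knob's shaft inside the chamber, part of the knob: diameter 26 mm, 11 to 21 mm above the bench, centre 8 mm off the shaft in the direction in which the knob's red line points. Behind the left guide while the knob is near 0; turning brings the lobe onto the carrier's left side
- carrier: Loose aluminium carrier with a white 96-well plate clipped in. Origin: underside, below the plate's centre. x = loading direction. Plate part 85.5 mm along x, 132 mm along y (cheeks 14 mm high), plate top 22 mm high; total about 0.22 kg. It lies on the tray a little turned and off to the left; too wide to grip across. Fully home: origin at reader x = 70.7 mm; against the fence: y = -3 mm
- push_lip (a point): Middle of the rear face of the carrier's push lip, 10 mm above its underside, 80.7 mm behind its origin. The lip is an upright edge 60 mm wide, 5 mm thick, 15 mm high at the end of a tongue 5 mm thick; when home it stays outside, its rear face 10 mm in front of the flap
- vial_0: Small glass sample vial with black cap, 21 mm diameter, 51 mm high, standing right of the reader. Origin: centre of its underside
- vial_2: Like vial_0, a second one near it
- stopper_2: Black rubber stopper, 24 x 24 x 24 mm, right of the reader's tray
- alu_dish: Small aluminium dish, 45 mm diameter, 13 mm high, left of the reader
Mind the look-alikes: they are no part of the job. Several things have the shape of the carrier; the one meant has the colours described above.

How it is judged:
By the outcome, as a careful person would: the job done as asked, in the order asked, and still so for the second after the job is handed in, with the robot touching nothing.
It also fails if it takes over 64 s, if anything falls off the work surface, if the arm or the gripper's body presses on something with over 40 N, if the wrist force passes 120 N, or if a joint passes its speed limit or range.

## Working session

There is one attempt and no reset: what is moved stays moved. The work goes in short steps, each a Python script; the robot and the scene stay as the last script left them, time stands still between calls to the robot, and variables do not carry over. Pictures are saved under pics/ and viewed, at most 10 in all, crops included, and the job is handed in when it is done.

```bash
mkdir -p pics; cat > h.py <<'E'
import numpy as np, cv2
from bench import *
from scipy.spatial.transform import Rotation as R
def ray(cam,px,z):
    p=camera_params(cam);K=np.array(p["K"]);T=np.array(p["camera_from_world"])
    d=T[:3,:3].T@np.linalg.solve(K,[px[0],px[1],1]);c=-T[:3,:3].T@T[:3,3]
    return c+d*(z-c[2])/d[2]
def proj(cam,P):
    p=camera_params(cam);T=np.array(p["camera_from_world"])
    q=np.array(p["K"])@(T[:3,:3]@np.asarray(P)+T[:3,3]);return q[:2]/q[2]
def snap(cam,name):
    im=read_camera(cam);cv2.imwrite(f"pics/{name}.png",im[:,:,::-1]);return im
E
python3 - <<'E'
from h import *
Z=dict(reader=0,fence_front=.008,rear_stops=.018,flap_mid=.028,knob_axis=.078,carrier=.008,push_lip=.018,lobe=.016,vial_0=0,stopper_2=0,alu_dish=0)
for c in("top","side"):
    snap(c,c+"0")
    print(c,np.round(ray(c,(320,240),0),3))
    for n,z in Z.items():
        for d in tip_of(c,n)[:3]: print(c,n,np.round(d["at"],1),round(d["confidence"],2),np.round(ray(c,d["at"],z),4)[:2])
print(read_time_s())
E
```

```text
top [ 0.58  -0.072  0.   ]
top reader [391.2 225.6] 0.91 [ 0.6103 -0.2112]
top fence_front [441.5 316.2] 0.93 [ 0.437  -0.3023]
top flap_mid [392.2 222.6] 0.97 [ 0.6103 -0.2097]
top knob_axis [348.1 188.4] 0.84 [ 0.6621 -0.1241]
top carrier [233.7 307.4] 0.94 [0.4469 0.0881]
top carrier [383.2 264.8] 0.76 [ 0.532  -0.1943]
top carrier [397.  314.3] 0.72 [ 0.4392 -0.2195]
top push_lip [396.7 313. ] 0.92 [ 0.4414 -0.2176]
top push_lip [277.8 307.5] 0.76 [0.4478 0.0034]
top lobe [441.6 314.5] 0.6 [ 0.44   -0.3008]
top vial_0 [459.7 209.3] 0.77 [ 0.6447 -0.3455]
top vial_0 [457.4 228. ] 0.72 [ 0.6072 -0.3398]
top stopper_2 [453.5 264. ] 0.47 [ 0.5365 -0.3299]
top alu_dish [289.4 222.7] 0.88 [ 0.6135 -0.0116]
side [0.637 0.014 0.   ]
side reader [379.8 309.6] 0.95 [ 0.6134 -0.2137]
side fence_front [323.1 383.8] 0.9 [ 0.4448 -0.2971]
side flap_mid [377.9 297. ] 0.67 [ 0.6097 -0.2102]
side knob_axis [368.5 235.3] 0.84 [ 0.6599 -0.1129]
side carrier [333.  323.5] 0.9 [ 0.5233 -0.2048]
side carrier [220.4 249.7] 0.65 [0.4484 0.0826]
side carrier [424.1 358.2] 0.19 [ 0.5987 -0.3392]
side push_lip [292.8 341.8] 0.89 [ 0.4438 -0.2124]
side push_lip [239.  266.4] 0.56 [0.4526 0.0025]
side push_lip [376.4 310. ] 0.33 [ 0.5953 -0.2257]
side vial_0 [447.  352.4] 0.96 [ 0.6421 -0.3449]
side vial_0 [424.5 358.5] 0.88 [ 0.6044 -0.3353]
side stopper_2 [391.8 373.9] 0.77 [ 0.5436 -0.3314]
side alu_dish [319.7 245.2] 0.69 [ 6.271e-01 -6.000e-04]
1.2
```

View pics/top0.png

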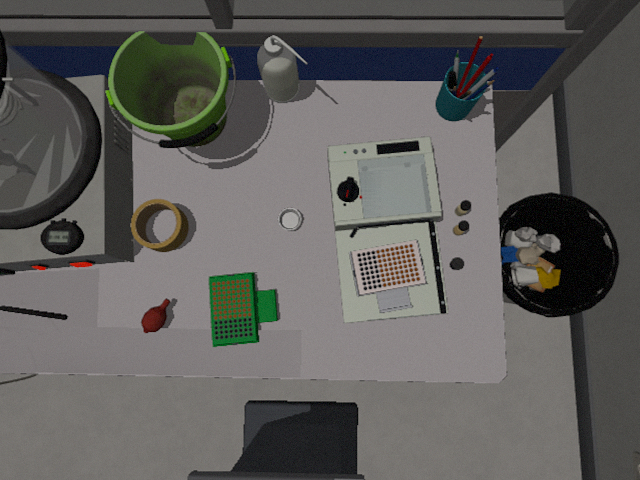

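View pics/side0.png

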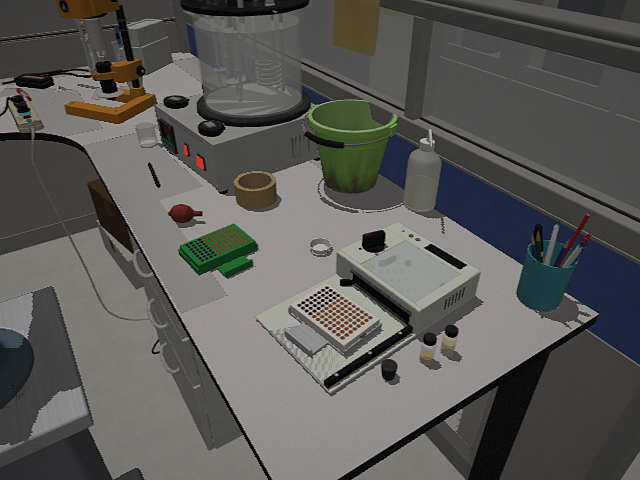

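The white plate carrier lies on the tray, centred at about (388,267) in the top view and turned counter-clockwise relative to the reader. Its lip is at about (396,313), the fence at (437,265) and the knob at (348,189). The green carrier at (235,310) is the look-alike. Next I'll fit the poses.

```bash
cat >> h.py <<'E'
from scipy.optimize import least_squares
def fit(obs,x0,loss="soft_l1"):
    # obs: (cam,px,local xyz); pose x,y,yaw (z0 given in local z)
    def W(p,l): c,s=np.cos(p[2]),np.sin(p[2]); return np.array([p[0]+c*l[0]-s*l[1],p[1]+s*l[0]+c*l[1],l[2]])
    f=lambda p:np.concatenate([proj(c,W(p,l))-px for c,px,l in obs])
    r=least_squares(f,x0,x_scale=[.01,.01,.05],loss=loss); return r.x,f(r.x).reshape(-1,2)
E
python3 - <<'E'
from h import *
L=dict(reader=(0,0,0),fence_front=(-.175,-.069,.008),flap_mid=(0,0,.028),knob_axis=(.062,.082,.078))
ob=[];lab=[]
cob=[]
for c in("top","side"):
    im=read_camera(c)
    for n,l in L.items():
        d=tip_of(c,n)
        if d: ob.append((c,np.array(d[0]["at"]),l));lab.append((c,n))
    for n,l in dict(carrier=(0,0,.008),push_lip=(-.0807,0,.018)).items():
        for d in tip_of(c,n):
            w=ray(c,d["at"],.01)
            if w[1]<-.15 and not(n=="carrier" and w[0]<.48) and not(n=="push_lip" and w[0]>.48): cob.append((c,np.array(d["at"]),l));break
p,r=fit(ob,[.61,-.21,.08]);print("reader",np.round(p,4))
for a,b in zip(lab,r):print(a,np.round(b,1))
q,r=fit(cob,[.53,-.2,.1]);print("carrier",np.round(q,4),np.round(r,1).tolist())
np.save("reader.npy",p);np.save("car.npy",q)
c,s=np.cos(p[2]),np.sin(p[2]);M=np.array([[c,s],[-s,c]]);print("in reader",M@(q[:2]-p[:2]),q[2]-p[2])
# draw overlay
def W(p,l): c,s=np.cos(p[2]),np.sin(p[2]); return [p[0]+c*l[0]-s*l[1],p[1]+s*l[0]+c*l[1],l[2]]
im=np.ascontiguousarray(read_camera("top")[:,:,::-1]);S=5;x0,y0=325,130
cr=cv2.resize(im[y0:y0+200,x0:x0+150],None,fx=4,fy=3*4/3,interpolation=cv2.INTER_CUBIC)[:800]
cr=cr[:600] if 0 else cr
def poly(p,ls,col):
    pts=[((proj("top",W(p,l))-[x0,y0]+.5)*4).astype(int) for l in ls];cv2.polylines(cr,[np.array(pts)],True,col,1)
poly(p,[(-.176,-.085,.008),(-.176,.112,.008),(0,.112,.008),(0,-.085,.008)],(255,0,0))
poly(p,[(0,-.085,.06),(0,.112,.06),(.156,.112,.06),(.156,-.085,.06)],(255,0,255))
poly(p,[(-.175,-.069,.02),(0,-.069,.02)],(0,255,255))
h=.04275;poly(q,[(-h,-.066,.022),(-h,.066,.022),(h,.066,.022),(h,-.066,.022)],(0,255,0))
poly(q,[(-.0807,-.03,.023),(-.0807,.03,.023),(-.0757,.03,.023),(-.0757,-.03,.023)],(0,0,255))
cv2.imwrite("pics/ov.png",cr[200:800])
print(read_ft_force(),read_tcp_rot(),read_finger_gap())
E
```

```text
reader [ 0.6142 -0.2096  0.1725]
('top', 'reader') [-4.5 -2.1]
('top', 'fence_front') [ 3.  -8.2]
('top', 'flap_mid') [0.7 0.6]
('top', 'knob_axis') [-1.4 -3.7]
('side', 'reader') [-0.4  0.5]
('side', 'fence_front') [-47.2  88.7]
('side', 'flap_mid') [-0.9 -0.8]
('side', 'knob_axis') [0.9 2.4]
carrier [ 0.5257 -0.2047  0.1566] [[0.1, 0.1], [-1.0, -2.9], [-1.1, 1.4], [0.4, 0.4]]
in reader [-0.08632709  0.02003622] -0.015939926472705424
[ 0.59889022 -0.38940199 -0.50275102] [ 1.14627105e-01  9.93408590e-01 -3.93671001e-06 -2.10516595e-05] 0.085642121740079
```

View pics/ov.png

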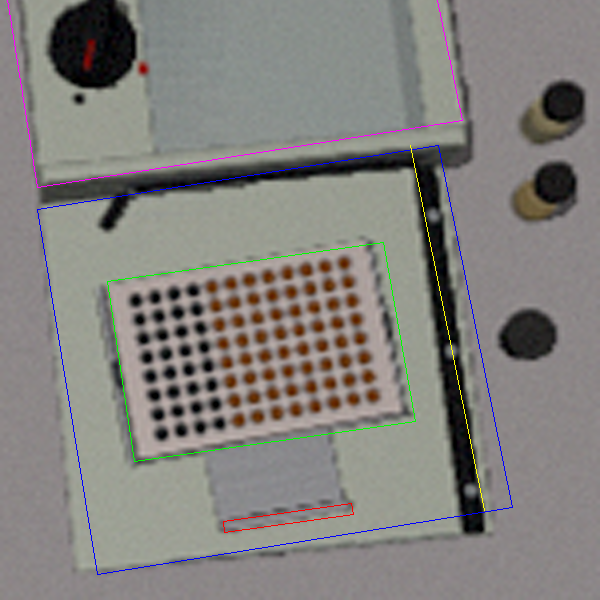

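```bash
python3 - <<'E'
from h import *
cv=lambda u,v:np.array([325+u/4-.5,130+(v+200)/4-.5])
A=np.array
ob=[("top",A([391.2,225.6]),(0,0,0)),("top",A([441.5,316.2]),(-.175,-.069,.008)),("top",A([392.2,222.6]),(0,0,.028)),("top",A([348.1,188.4]),(.062,.082,.078)),
("side",A([379.8,309.6]),(0,0,0)),("side",A([323.1,383.8]),(-.175,-.069,.008)),("side",A([377.9,297.]),(0,0,.028)),("side",A([368.5,235.3]),(.062,.082,.078)),
("top",cv(78,570),(-.176,.112,.008)),("top",cv(462,533),(-.175,-.069,.02)),("top",cv(413,168),(0,-.069,.02))]
p,r=fit(ob,[.61,-.21,.08]);print("reader",np.round(p,4),np.round(r,1).tolist());np.save("reader.npy",p)
def W(p,l): c,s=np.cos(p[2]),np.sin(p[2]); return [p[0]+c*l[0]-s*l[1],p[1]+s*l[0]+c*l[1],l[2]]
# carrier: corners of plate top from picture + networks
h=.04275
cob=[("top",A([396.7,313.]),(-.0807,0,.018)),("side",A([333.,323.5]),(0,0,.008)),("side",A([292.8,341.8]),(-.0807,0,.018)),("top",A([383.2,264.8]),(0,0,.008))]
ims={}
for c in("top","side"):
    im=np.ascontiguousarray(read_camera(c)[:,:,::-1]);ims[c]=im
    for d in tip_of(c,"push_lip"):
        if ray(c,d["at"],.01)[1]<-.15 and d["confidence"]>.6:cob.append((c,A(d["at"]),(-.0807,0,.018)))
    for d in tip_of(c,"carrier"):
        w=ray(c,d["at"],.01)
        if w[1]<-.15 and w[0]>.48 and d["confidence"]>.6:cob.append((c,A(d["at"]),(0,0,.008)))
q,r=fit(cob,[.53,-.2,.1]);print("carrier",np.round(q,4),np.round(r,1).tolist());np.save("car.npy",q)
c,s=np.cos(p[2]),np.sin(p[2]);print("in reader",A([[c,s],[-s,c]])@(q[:2]-p[:2]),q[2]-p[2])
out=[]
for c,(x0,y0,w,hh) in dict(top=(330,180,125,150),side=(250,220,187,150)).items():
    cr=cv2.resize(ims[c][y0:y0+hh,x0:x0+w],None,fx=4 if c=="top" else 2.6,fy=4 if c=="top" else 2.6,interpolation=cv2.INTER_CUBIC);S=4 if c=="top" else 2.6
    def poly(p,ls,col):
        cv2.polylines(cr,[A([((proj(c,W(p,l))-[x0,y0]+.5)*S).astype(int) for l in ls])],True,col,1)
    poly(p,[(-.176,-.085,.008),(-.176,.112,.008),(0,.112,.008),(0,-.085,.008)],(255,0,0))
    poly(p,[(0,-.085,.06),(0,.112,.06),(.156,.112,.06),(.156,-.085,.06)],(255,0,255))
    poly(p,[(-.175,-.069,.02),(0,-.069,.02)],(0,255,255))
    poly(q,[(-h,-.066,.022),(-h,.066,.022),(h,.066,.022),(h,-.066,.022)],(0,255,0))
    poly(q,[(-.0807,-.03,.023),(-.0807,.03,.023),(-.0757,.03,.023),(-.0757,-.03,.023)],(0,0,255))
    cv2.imwrite(f"pics/ov_{c}.png",cr)
E
```

```text
reader [ 0.6096 -0.2106  0.1115] [[-0.3, 0.3], [-2.1, -3.5], [0.5, 0.3], [-1.0, -0.1], [-2.9, -0.2], [-0.2, 1.2], [0.1, 0.2], [4.2, 2.1], [-0.8, 0.5], [0.9, -0.2], [0.4, -1.2]]
carrier [ 0.5246 -0.2031  0.1413] [[-1.7, -1.9], [0.1, -0.9], [1.2, 0.6], [4.7, 3.9], [-2.0, -3.4], [1.0, 2.8], [-0.0, 1.6], [-1.8, -0.8]]
in reader [-0.08367369  0.01693736] 0.029732156234383078
```

View pics/ov_top.png

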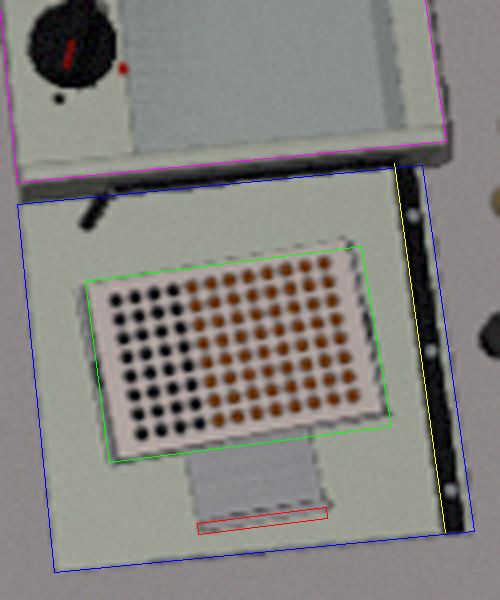

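View pics/ov_side.png

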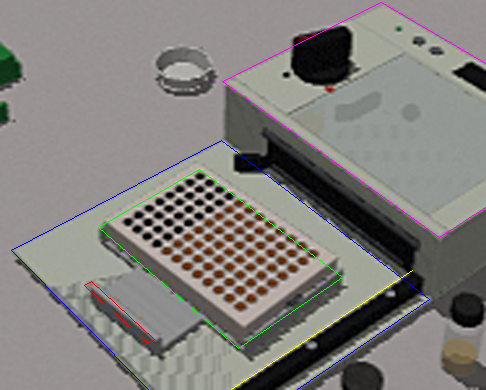

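The reader fit matches both views: the tray outline, roof and fence yellow line sit within about 1 px. The carrier is really about 2 mm further forward and left than drawn, and turned about 0.06 rad relative to the reader. Next is the side push to the fence with closed fingers.

```bash
cat >> h.py <<'E'
P=np.load("reader.npy")
C,S_=np.cos(P[2]),np.sin(P[2])
def w(x,y,z): return [P[0]+C*x-S_*y,P[1]+S_*x+C*y,z]
def q(a): # tool down, tool y at angle a in the reader frame
    a+=P[2];y=np.array([np.cos(a),np.sin(a),0]);z=np.array([0,0,-1.]);return R.from_matrix(np.c_[np.cross(y,z),y,z]).as_quat()
def rf(): f=read_ft_force();return np.array([C*f[0]+S_*f[1],-S_*f[0]+C*f[1],f[2]])
def rp(): p=read_eef_pos();d=np.array(p[:2])-P[:2];return np.array([C*d[0]+S_*d[1],-S_*d[0]+C*d[1],p[2]])
E
python3 - <<'E'
from h import *
print(read_time_s(),read_eef_pos())
for pos in([.14,.47,.3],[.42,.22,.3]):
    a=np.arctan2(pos[1],pos[0]); move_ptp(pos,q(np.pi/2-P[2]) if 0 else q(a+.0-P[2])); print(read_time_s(),np.round(read_qpos(),2))
E
```

```text
2.25 [0.1480024  0.63293388 0.25027031]
2.9667 [-1.42  0.03  0.06  1.91 -0.    1.19 -0.08]
4.3667 [-1.07 -0.02  0.5   1.97  0.01  1.19 -0.09]
```

```bash
python3 - <<'E'
from h import *
X=-.082
move_gripper(0.0,30)
move_ptp(w(X,.125,.15),q(0)); print(read_time_s(),np.round(read_qpos(),2))
movel(w(X,.125,.033),speed=.15); pause(.2)
f0=rf();print(read_finger_gap(),np.round(f0,2),read_time_s())
movel(w(X,.105,.033),speed=.05)
y=.105
while y>.066:
    y-=.002; movel(w(X,y,.033),speed=.03); f=rf()-f0; print(round(y,4),np.round(f,1),end=" ")
    if f[1]>3.5: break
pause(.2);print("\n",rp(),np.round(rf()-f0,2),read_time_s())
snap("top","sq");im=cv2.imread("pics/sq.png")[180:330,330:455];cv2.imwrite("pics/sqc.png",cv2.resize(im,None,fx=4,fy=4,interpolation=cv2.INTER_CUBIC))
E
```

```text
6.4917 [-0.72  0.4   0.98  2.02 -0.42  0.93  0.6 ]
-0.00014774355830391258 [-0.49  0.54  0.48] 7.625
0.103 [ 1.  -1.9 -0.4] 0.101 [ 1.2 -0.1 -0.1] 0.099 [ 0.7 -0.1 -0.1] 0.097 [-0.1 -1.3 -1.1] 0.095 [ 1.6 -1.  -0.6] 0.093 [ 0.1 -0.8 -0.5] 0.091 [-0.2 -0.3 -0.8] 0.089 [ 0.2 -1.  -0.4] 0.087 [-0.  -0.3 -1.2] 0.085 [ 0.4 -0.9 -0. ] 0.083 [0.6 0.3 0.6] 0.081 [ 0.7 -0.8 -1.3] 0.079 [ 0.1 -1.3 -0.9] 0.077 [-0.  -0.3 -0.3] 0.075 [ 0.7 -0.6  0.3] 0.073 [ 0.3  1.1 -1. ] 0.071 [1.1 3.7 2.4] 
 [-0.08188659  0.07314863  0.03280541] [0.28 5.05 1.88] 12.625
```

View pics/sqc.png

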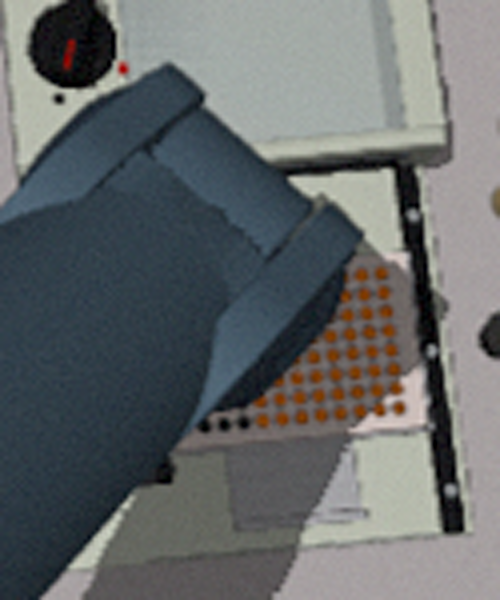

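The carrier now lies along the fence: contact came at tool y = 73 mm, as predicted, with about 5 N. Its lip is at about (300,515) in the crop. Next I back off and push on the lip with two fingertips.

```bash
python3 - <<'E'
from h import *
movel(w(-.082,.1,.033),speed=.1); movel(w(-.082,.11,.13),speed=.2)
move_gripper(.025,30)
move_ptp(w(-.2,-.003,.13),q(-np.pi/2)); print(read_time_s(),np.round(read_qpos(),2))
snap("top","beh")
movel(w(-.2,-.003,.034),speed=.15); pause(.2); f0=rf(); print(np.round(rp(),4),read_finger_gap(),read_time_s())
x=-.186; movel(w(x,-.003,.034),speed=.05)
while x<-.046:
    x+=.007; movel(w(x,-.003-.002*(x+.186)/.16,.034),speed=.05); f=rf()-f0
    print(round(x,3),np.round(f,1),end=" ")
    if np.abs(f).max()>12: print("HIGH");break
print("\n",rp(),read_time_s())
E
```

```text
15.0917 [-0.65  0.58  1.33  2.15 -0.7   0.96 -0.38]
[-0.1992 -0.0034  0.0348] 0.025168566373970813 16.1333
-0.179 [0.2 0.6 0.4] -0.172 [0.7 0.3 0.5] -0.165 [1.4 0.6 0. ] -0.158 [1.4 0.8 1.5] -0.151 [ 1.1 -0.5  0.6] -0.144 [0.  0.2 0.4] -0.137 [ 1.  -0.8  1.5] -0.13 [-0.3 -0.   0.1] -0.123 [0.1 0.5 0.4] -0.116 [-0.  -0.   0.3] -0.109 [ 0.7 -0.3  0.4] -0.102 [0.6 0.6 0.8] -0.095 [ 1.  -0.3  1.1] -0.088 [ 0.5 -0.1  0.7] -0.081 [0.5 0.5 0.7] -0.074 [ 0.2 -0.   0.7] -0.067 [1.5 0.4 1.1] -0.06 [0.9 0.5 0.8] -0.053 [0.7 0.4 0.6] -0.046 [0.6 0.4 0.6] 
 [-0.04524673 -0.00468984  0.03405763] 22.4
```

```bash
python3 - <<'E'
from h import *
snap("top","mid");snap("side","midS")
a=cv2.imread("pics/mid.png")[130:330,325:455];b=cv2.imread("pics/midS.png")[220:400,240:480]
a=cv2.resize(a,(390,600),interpolation=cv2.INTER_CUBIC);b=cv2.resize(b,(410,308),interpolation=cv2.INTER_CUBIC)
o=np.zeros((600,800,3),np.uint8);o[:,:390]=a;o[:308,390:]=b;cv2.imwrite("pics/midc.png",o)
E
```

```text
(no output)
```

View pics/midc.png

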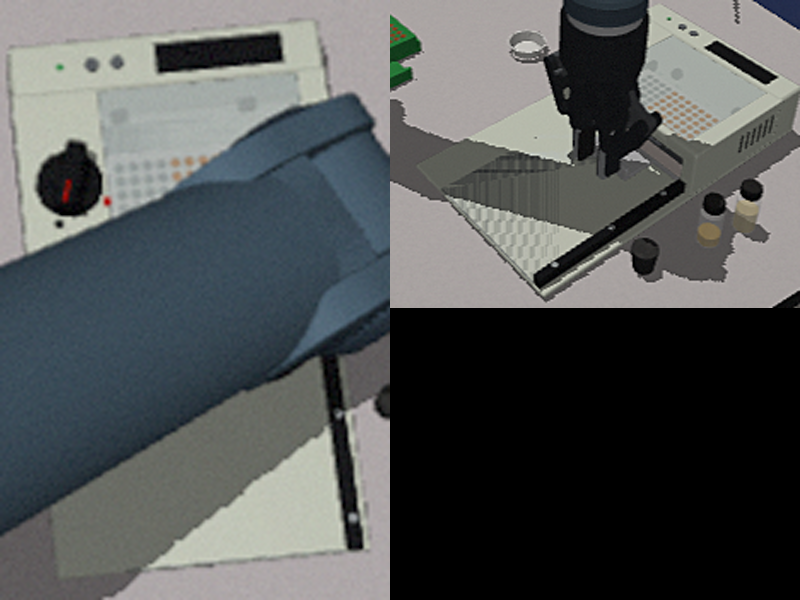

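The plate is under the window and almost home, and the fingers are still behind the lip. I'll push on to the stops.

```bash
python3 - <<'E'
from h import *
f0=rf();x=-.046
while x<-.008:
    x+=.002; movel(w(x,-.005,.034),speed=.04); f=rf()-f0
    print(round(x,3),np.round(f,1),end=" ")
    if f[0]<-6: break
pause(.3);print("\n",rp(),np.round(rf()-f0,1),read_time_s())
E
```

```text
-0.044 [-0.4 -0.6  0.2] -0.042 [-0.9 -1.  -0.2] -0.04 [-0.3  0.1 -1.3] -0.038 [-1.3  0.2 -0.7] -0.036 [-1.   0.5 -0.1] -0.034 [-0.4 -0.8 -0.5] -0.032 [-0.5  0.4 -0.2] -0.03 [-0.8 -0.5 -1. ] -0.028 [-1.  -0.1  0.3] -0.026 [ 0.7 -0.3 -0. ] -0.024 [ 0.3 -0.2 -0.2] -0.022 [-0.4  0.1  0. ] -0.02 [-3.6 -0.   1. ] -0.018 [-5.6  1.   1.9] -0.016 [-7.6  0.9  2.9] 
 [-0.02071457 -0.00535854  0.03314716] [-6.7  0.7  3.6] 26.55
```

Home: contact at tool x = −20.7 mm, against −21 predicted. Now the knob.

```bash
cat > knob.py <<'E'
from h import *
D=np.deg2rad
movel(w(-.05,-.005,.034),speed=.08); movel(w(-.06,-.005,.15),speed=.2)
snap("top","home");snap("side","homeS")
# refine knob axis
for c in("top","side"):
    for d in tip_of(c,"knob_axis")[:1]:print(c,np.round(d["at"],1),np.round(ray(c,d["at"],.078),4),np.round(w(.062,.082,.078),4),d["confidence"])
move_gripper(.045,40)
move_ptp(w(.062,.082,.16),q(D(-110))); print(read_time_s(),np.round(read_qpos(),2))
im=cv2.imread("pics/home.png")[120:330,325:455];b=cv2.imread("pics/homeS.png")[220:380,250:490]
o=np.zeros((600,800,3),np.uint8);o[:,:371]=cv2.resize(im,(371,600),interpolation=cv2.INTER_CUBIC);o[:286,371:]=cv2.resize(b,(429,286),interpolation=cv2.INTER_CUBIC);cv2.imwrite("pics/homec.png",o)
E
python3 knob.py
```

```text
top [351.  193.2] [ 0.6531 -0.1294  0.078 ] [ 0.6621 -0.1223  0.078 ] 0.73
side [369.3 234.8] [ 0.6621 -0.1124  0.078 ] [ 0.6621 -0.1223  0.078 ] 0.96
29.0417 [-0.65  0.88  1.2   1.65 -0.86  1.24 -1.07]
```

View pics/homec.png

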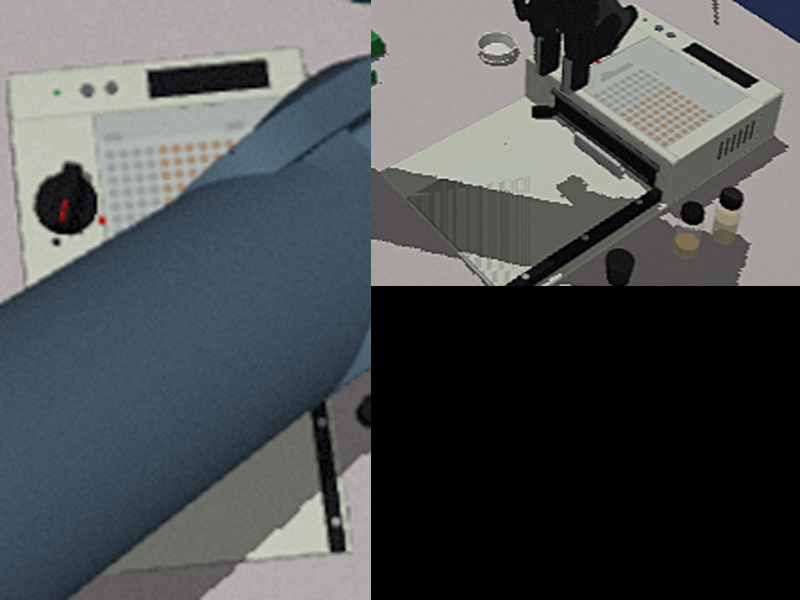

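The carrier is home, the flap is shut over the tongue and the vials are standing. The knob's red line points at about 160°, as described. Now grip and turn.

```bash
python3 - <<'E'
from h import *
D=np.deg2rad
movel(w(.062,.082,.086),speed=.12); f=rf();print(np.round(f,1),read_ft_torque()[2])
move_gripper(.0,45); pause(.2); print(read_finger_gap(),read_grasp_force(),np.round(rf(),1),np.round(read_ft_torque(),2),read_time_s())
for t in list(np.arange(.15,1.4,.15))+[1.4,1.44]:
    move_ptp(w(.062,.082,.086),q(D(-110)+t)); print(round(t,2),np.round(rf(),1),np.round(read_ft_torque()[2],2),round(read_time_s(),2))
pause(.2);r=R.from_quat(read_tcp_rot()).as_matrix()[:,1];print("ang",np.arctan2(r[1],r[0])-P[2]-D(-110),rp(),read_ft_torque()[2])
E
```

```text
[-0.  -0.5  0.5] 0.01474985342729666
0.012049040661359067 45.92867910861969 [-0.8 -1.   5.4] [-0.35  0.12  0.1 ] 30.4
0.15 [-0.9 -1.9  5.8] 0.17 30.66
0.3 [-1.1 -1.5  6.6] 0.13 30.92
0.45 [-1.4 -2.2  7.2] 0.14 31.18
0.6 [-2.  -2.3  7.8] 0.22 31.43
0.75 [-1.4 -2.2  8.3] 0.14 31.69
0.9 [-2.2 -1.7  6.9] 0.13 31.95
1.05 [-0.6 -1.7  8.1] 0.11 32.21
1.2 [-2.  -1.2  6.6] 0.12 32.47
1.35 [-2.6 -0.7  9. ] 0.14 32.72
1.4 [-3.2  0.2  8.5] 0.01 32.97
1.44 [-1.9  0.   8.7] -0.83 33.22
ang 1.428503837833658 [0.06237709 0.08186307 0.0871717 ] -0.7898090306428296
```

```bash
python3 - <<'E'
from h import *
move_gripper(.045); movel(w(.062,.082,.2),speed=.15)
move_ptp([.42,.2,.3],q(-.2)); pause(.3)
snap("top","fin");snap("side","finS");print(np.round(rf(),1),read_time_s())
im=cv2.imread("pics/fin.png")[120:330,325:475];b=cv2.imread("pics/finS.png")[200:400,270:480]
o=np.zeros((600,800,3),np.uint8);o[:,:429]=cv2.resize(im,(429,600),interpolation=cv2.INTER_CUBIC);o[:353,429:]=cv2.resize(b,(371,353),interpolation=cv2.INTER_CUBIC);cv2.imwrite("pics/finc.png",o)
E
```

```text
[ 0.3 -0.4 -0.3] 36.675
```

View pics/finc.png

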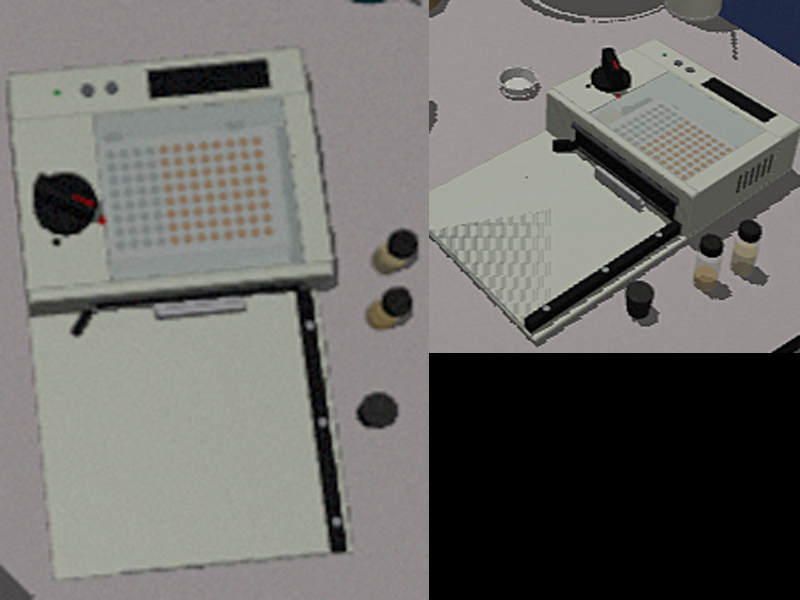

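The red line is on the red dot, the plate is square under the window, only the lip shows in front of the shut flap at (200,307), and the vials and stopper are undisturbed.

```bash
python3 -c "
from bench import *
print(sign_off())"
```

```text
the job is handed in; nothing more can be done
None
```

The job is handed in at about 37 s of robot time: the carrier is squared to the fence and home against the rear stops, the flap is shut over the tongue, and the knob is turned to its end stop; the final pictures show nothing around the reader disturbed.

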